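# Rack the sowing punch with the sound spring

### The job

Press the plungers of the three sowing punches on the plate to feel which one has the clearly stiffest spring, then stand that punch on the narrow leaning cradle under the light bar, foot flat on the ledge and back flat against the backrest, centred, and let go. Leave the other two punches standing where they are, and do not shift the seedling pot, the white jar or the tin.

Things in the scene. Friction and masses are not known exactly. Their poses are not given: they have to be found in the camera images.
- punch_a_mid (a point): sowing punch: square grey plastic body 40 x 40 mm, 80 mm high, flat foot; on top a round black sprung button 26 mm across, its top 96 mm above the foot, 11 mm travel straight down. About 0.27 kg, standing upright on the plate. The point is on its axis, 50 mm above the foot, 46 mm below the button's top; z from foot to button, x and y square to the side faces
- punch_b_mid (a point): another punch, outwardly the same as punch_a, point and axes likewise. One of the three has a sound stiff spring, two have tired ones: pressed 6 mm down, the sound one pushes back with about 9 N, the tired ones with 2 to 3 N, rising steadily over the travel
- punch_c_mid (a point): another punch, outwardly the same as punch_a, point and axes likewise. Gripped round the body from above, the button must have room under the gripper's palm
- plate: fixed aluminium plate 170 x 360 mm, 8 mm thick, flat on the bench, on which the punches stand about 130 mm apart along its y. Origin at the centre of its underside; z up
- cradle: narrow aluminium cradle on the stand's post, leaning 30 degrees: flat ledge (34 mm wide, 28 mm out from the backrest) and flat backrest (34 mm wide, 62 mm tall) square to it; no cheeks, no lip. Origin in their corner at mid-width, 105 mm above the bench; z up along the backrest (top leans to the robot's side), x out of the backrest along the ledge, y along the corner
- seat (a point): where a punch's point lies when it is seated on the cradle: 20 mm out of the backrest (x), mid-width, 50 mm up from the ledge (z); axes as the cradle's. The foot then overhangs the ledge by 12 mm in front and 3 mm on each side; the punch's axis lies along z
- stand: fixed stand: steel base 150 x 150 x 10 mm centred at x 35, y 20 mm; origin on the bench below the cradle's origin, z up, cradle leans to -x. White light bar (x 24 to 70, y -95 to 95, z 268 to 292 mm) hangs over the ledge from a 12 mm pole at x 85, y 75: it stops a gripper held upright, one leaning 30 degrees as the cradle does passes free
- seedling_pot: bystander: loose grey pot of seedlings 120 x 90 mm, 55 mm high (110 with the leaves); origin under its centre
- spray_jar: bystander: loose white jar 60 mm across, 110 mm high; origin under its centre
- soil_tin: bystander: loose aluminium tin 72 mm across, 80 mm high; origin under its centre
There are look-alikes about, which are no part of the job. What is shaped like the part that bears punch_b_mid but orange or pink is not meant.

How it is judged:
By the outcome, as a careful person would: the job done as asked, in the order asked, and still so for the second after the job is handed in, with the robot touching nothing.
It also fails if it takes over 58 s, if anything falls off the work surface, if the arm or the gripper's body presses on something with over 40 N, if the wrist force passes 120 N, or if a joint passes its speed limit or range.

### The arm

A 7-joint arm with a two-finger parallel gripper is mounted at the origin on the work surface. World frame = base frame: x ahead of the robot, y to its left, z up, the work surface at z = 0. Lengths are in m, angles in rad, forces in N, time in s.
With the tool pointing down it reaches from about 0.425 to 0.875 m from the base axis. Payload 8.4 kg.
Tool frame: the origin (TCP) lies on the centre line of the jaws, within the pads' length; the fingertips stand ahead of it and the grasp point (between the pads) lies 6 mm ahead of it (manip.tips_ahead is the z of the fingertips in the tool frame, in m); z points along the fingers, y is the direction in which the jaws open and shut (so a half turn about z gives the same grasp; the last joint's range is limited). The gripper opens to 85 mm and grips with 20 to 120 N. Pads are 22 mm wide; open, the fingers measure 114 mm over their backs; the gripper's body (76 mm by 85 mm) begins 54 mm behind the grasp point. The pads swing forward as they close: fully open they stand 13 mm farther back than shut.
Start: joints at [1.03, 0.333, 0.04, 1.465, -0.013, 1.343, -0.059], TCP at [0.278, -0.588, 0.256] pointing down, gripper open.
Joint ranges: [-2.58, 2.58], [-0.38, 2.09], [-1.3, 1.39], [0.25, 2.4], [-1.5, 4.64], [0.08, 2.09], [-2.65, 2.65]. Speed limits (rad/s): [2.22, 2.22, 2.79, 2.79, 3.14, 3.14, 3.14].

### API

Orientations are given as a rotation vector (axis times angle).
In Python, from rig import manip gives the robot as it stands.
- The arm moves only by the tool arm_command, never from a script. Its argument "rows" is one flat list of numbers, 6 for each row, row after row: the shift along the tool's x, y, z in units of 60 mm (1.0 is 60 mm), then the turn, a rotation vector about the tool's x, y, z in degrees. In form: [dx, dy, dz, rx, ry, rz, dx, dy, dz, rx, ry, rz, ...]. A call has 1 to 20 rows; each row is the pose to reach, as a shift and turn from the pose commanded when the call began, along the tool's axes at that moment; what a row does not reach only later rows make up. A row lasts 1/8 s, in which the tool goes at most 62.5 mm and 10.7 degrees, less where a joint would pass 70% of its speed; a pose out of reach is approached as far as the arm can. A call with a gripper value outside its range is refused whole. "jaw" is the closure, from 0 (fully open) to 1 (shut), set as the call begins (left out, the last holds). The fingers move at their own pace and stop on an object; "grip_force" is the grip in N (left out, the last holds). Time passes only in rows, so rows that repeat a pose let the fingers close. It gives the time, the measured TCP pose, the force and the opening at its end, in the units of the state.
- manip.sense(): the state, without advancing time (a new reading comes with each control period).
- manip.snapshot(name): name is "scene" or "top"; returns (picture, depth): 420x560x3 uint8, red, green, blue; 420x560 float32, m along the optical axis (not along the pixel's ray), 0 where there is no reading.
- manip.camera_model(name): a dict with "fx", "fy", "cx", "cy" (pixels), "position" and "rotation" of the camera in the world. Camera axes: x right, y down, z forward; pixel columns grow to the right and rows downward; lengths in m; the calibration is good to about 2 mm. A picture is of the moment at which its call begins. camera_model takes no time and is no camera call.
- manip.close_job(): hands the job in, once; it reports no verdict.
The state is a dict: "time_s": time; "joints": joint angles; "joint_velocities": joint speeds; "joint_torque": joint torques, N m; "tcp_pos": TCP position; "ee_rot": TCP orientation; "ft_force": force on the tool from outside, world axes, zero at the start; "moment": the same for the moment, N m; "finger_gap": finger opening in m.
Only numpy, scipy, OpenCV 4.12 (cv2) and the standard library are available. Lean on these libraries where they do the work, as an engineer would, in place of code of your own. Each camera call takes 0.05 s, during which the arm holds its last target.

## Working session

There is one attempt and no reset: what is moved stays moved. The work goes in short steps, Python scripts to look and compute and a tool call to move; the robot and the scene stay as the last step left them, time stands still between calls to the robot, and variables do not carry over. Pictures are saved under pics/ and viewed, and the job is handed in when it is done.

Besides the shell and the picture viewer there is one more tool, called after "Emit:" as name(argument=value, ...) on one line, values as JSON. arm_command: Moves the arm, as the interface text tells. Its arguments: {"type":"object","properties":{"rows":{"type":"array"},"jaw":{"type":"number"},"grip_force":{"type":"number"}},"required":["rows"]}

```bash
ls; mkdir -p pics; cat > h.py <<'E'
from rig import manip
import numpy as np, cv2
from scipy.spatial.transform import Rotation as R
def snap(n,f):
    p,d=manip.snapshot(n); cv2.imwrite(f'pics/{f}.png',p[:,:,::-1]); np.savez(f'pics/{f}.npz',p=p,d=d); return p,d
def cam(n):
    m=manip.camera_model(n); Rm=np.array(m['rotation']); 
    if Rm.shape!=(3,3): Rm=R.from_rotvec(Rm.ravel()).as_matrix()
    return m,Rm,np.array(m['position'])
def cloud(n,d):
    m,Rm,t=cam(n); v,u=np.mgrid[:d.shape[0],:d.shape[1]]
    P=np.stack([(u-m['cx'])/m['fx']*d,(v-m['cy'])/m['fy']*d,d],-1); return P@Rm.T+t
def ray(n,u,v,z):
    m,Rm,t=cam(n); r=Rm@np.array([(u-m['cx'])/m['fx'],(v-m['cy'])/m['fy'],1]); return t+r*(z-t[2])/r[2]
def proj(n,P):
    m,Rm,t=cam(n); q=(np.asarray(P)-t)@Rm; return q[...,0]/q[...,2]*m['fx']+m['cx'],q[...,1]/q[...,2]*m['fy']+m['cy']
E
python3 - <<'E'
from h import *
snap('scene','s0'); snap('top','t0')
print(manip.sense()); print(manip.camera_model('scene')); print(manip.camera_model('top')); print(manip.tips_ahead, dir(manip))
E
```

```text
pics
{'time_s': 0.1, 'joints': array([ 1.02973547,  0.33379631,  0.03988207,  1.46616712, -0.01338845,
        1.3433144 , -0.05852032]), 'joint_velocities': array([-0.00070155, -0.00176254, -0.0014652 , -0.00305323, -0.00198017,
        0.0006938 ,  0.00022534]), 'joint_torque': array([ 3.67783636e-03, -6.60012817e+01,  1.37021564e+00, -4.06475186e+01,
        1.71370298e-02,  8.91565578e-03,  1.29408154e-04]), 'tcp_pos': array([ 0.27776599, -0.58724778,  0.2555464 ]), 'ee_rot': array([-3.06392283e+00, -6.88079977e-01,  6.51296435e-04]), 'ft_force': array([ 0.27946514,  0.68306313, -0.32014426]), 'moment': array([-0.02531385, -0.02980198, -0.04594138]), 'finger_gap': 0.08565415184831524}
{'fx': 465.1923049283006, 'fy': 465.1923049283006, 'cx': 271.6366455525592, 'cy': 205.70275498529776, 'position': array([ 1.40979863, -0.29966008,  1.14496924]), 'rotation': array([-2.0883015 , -1.39338848,  0.52909281])}
{'fx': 390.730294750081, 'fy': 390.730294750081, 'cx': 278.0285105195446, 'cy': 208.2805358616763, 'position': array([0.3588984 , 0.00363811, 1.18752777]), 'rotation': array([-2.21341656,  2.00502977, -0.20677693])}
0.025 ['MotionError', '__class__', '__delattr__', '__dict__', '__dir__', '__doc__', '__eq__', '__format__', '__ge__', '__getattribute__', '__getstate__', '__gt__', '__hash__', '__init__', '__init_subclass__', '__le__', '__lt__', '__module__', '__ne__', '__new__', '__reduce__', '__reduce_ex__', '__repr__', '__setattr__', '__sizeof__', '__str__', '__subclasshook__', '__weakref__', 'camera_model', 'close_job', 'sense', 'snapshot', 'tips_ahead']
```

View pics/s0.png

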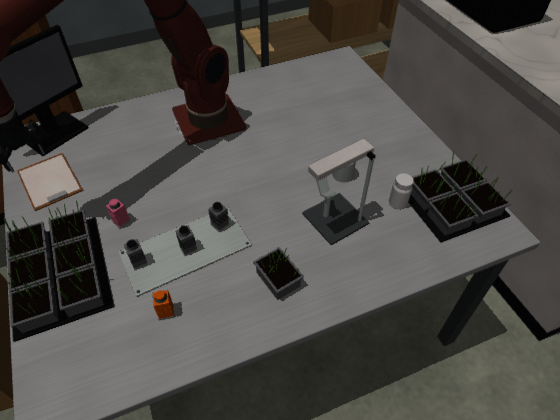

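View pics/t0.png

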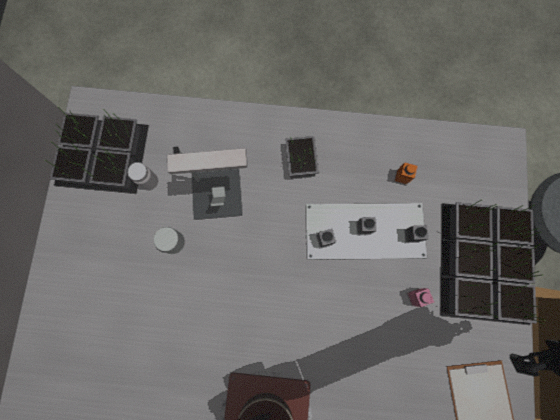

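The top view shows the plate with punches near (327,237), (368,225) and (418,233), and the cradle stand at about (217,190). The tin is at (166,240), the jar at (138,172), the pot at (301,156), and the orange and pink decoys at (407,172) and (422,297). Next I'll measure.

```bash
python3 - <<'E'
from h import *
for n,f in(('top','t0'),('scene','s0')):
    z=np.load(f'pics/{f}.npz');p,d=z['p'],z['d'];C=cloud(n,d)
    H=C[:,:,2]
    def blobs(lo,hi,tag,a0=20):
        m=((H>lo)&(H<hi)&(d>0)&(C[:,:,0]>.3)&(C[:,:,0]<.95)&(abs(C[:,:,1])<.6)).astype(np.uint8)
        k,l,s,c=cv2.connectedComponentsWithStats(m)
        for i in range(1,k):
            if s[i,4]>a0:
                X=C[l==i]; r=cv2.minAreaRect(X[:,:2].astype(np.float32))
                print(n,tag,s[i,4],c[i].round(1),'med',np.median(X,0).round(4),'mean',X.mean(0).round(4),'rect',np.round(r[0],4),np.round(r[1],4),round(r[2],1))
    blobs(.097,.112,'btn',8); blobs(.079,.096,'bodytop'); blobs(.26,.30,'bar'); blobs(.004,.012,'plate/base',100);blobs(.1,.24,'mid',8)
    cv2.imwrite(f'pics/{f}z.png',cv2.resize(p[130:270,150:450,::-1] if n=='top' else p[130:270,100:400,::-1],None,fx=2.6,fy=2.6,interpolation=cv2.INTER_CUBIC))
E
```

```text
top btn 237 [138.1 171.7] med [0.6466 0.4321 0.1096] mean [0.6463 0.4325 0.1089] rect [0.6467 0.4345] [0.0509 0.0527] 2.1
top btn 9 [409.4 166.9] med [ 0.7441 -0.3476  0.0978] mean [ 0.742  -0.3463  0.098 ] rect [ 0.7409 -0.3456] [0.0085 0.0147] 79.0
top btn 66 [218.8 194.4] med [0.6027 0.1936 0.1083] mean [0.603  0.1935 0.1081] rect [0.6036 0.1932] [0.0173 0.0344] 5.7
top btn 66 [370.2 222.9] med [ 0.5639 -0.2393  0.1038] mean [ 0.5642 -0.2395  0.104 ] rect [ 0.5642 -0.2386] [0.0236 0.0226] 0.9
top btn 68 [422.5 231.4] med [ 0.5547 -0.3866  0.104 ] mean [ 0.5548 -0.3867  0.1038] rect [ 0.5553 -0.387 ] [0.0235 0.025 ] 16.7
top btn 66 [328.1 236. ] med [ 0.5159 -0.1243  0.1039] mean [ 0.5157 -0.1244  0.104 ] rect [ 0.5157 -0.1246] [0.0229 0.0231] 5.0
top btn 10 [429.  299.8] med [ 0.369  -0.4111  0.0977] mean [ 0.3694 -0.4109  0.0982] rect [ 0.37   -0.4108] [0.0053 0.0133] 46.0
top bodytop 116 [409.2 170.1] med [ 0.7361 -0.3485  0.0817] mean [ 0.7368 -0.3503  0.0847] rect [ 0.7377 -0.3519] [0.0394 0.0398] 78.3
top bodytop 77 [144.6 177.6] med [0.6317 0.4149 0.0845] mean [0.637  0.4202
[... 6518 characters left out ...]
rect [ 0.556  -0.3847] [0.0229 0.0278] 62.2
scene mid 12 [ 59.6 249.8] med [ 0.5182 -0.5661  0.1219] mean [ 0.5186 -0.566   0.1217] rect [ 0.5194 -0.566 ] [0.0055 0.0022] 8.3
scene mid 10 [ 56.3 256.8] med [ 0.5368 -0.5773  0.1166] mean [ 0.5365 -0.5771  0.1192] rect [ 0.5365 -0.5769] [0.0061 0.0023] 28.7
scene mid 22 [ 72.6 268.1] med [ 0.59   -0.5413  0.1125] mean [ 0.5879 -0.5418  0.1163] rect [ 0.5865 -0.5432] [0.0157 0.0071] 0.1
scene mid 17 [ 74.5 283.9] med [ 0.6332 -0.5455  0.1199] mean [ 0.64   -0.5428  0.1174] rect [ 0.6435 -0.5409] [0.0314 0.0045] 24.0
scene mid 11 [ 60.5 291.2] med [ 0.6482 -0.5782  0.1141] mean [ 0.6475 -0.5785  0.1168] rect [ 0.6467 -0.579 ] [0.008  0.0029] 4.8
```

```bash
ls pics
```

```text
s0.npz
s0.png
s0z.png
t0.npz
t0.png
t0z.png
```

View pics/t0z.png

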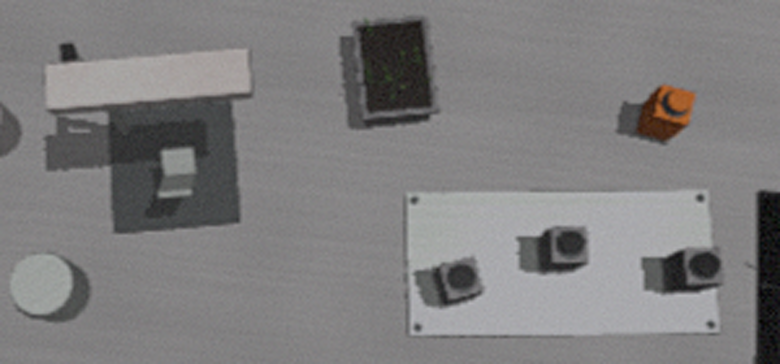

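View pics/s0z.png

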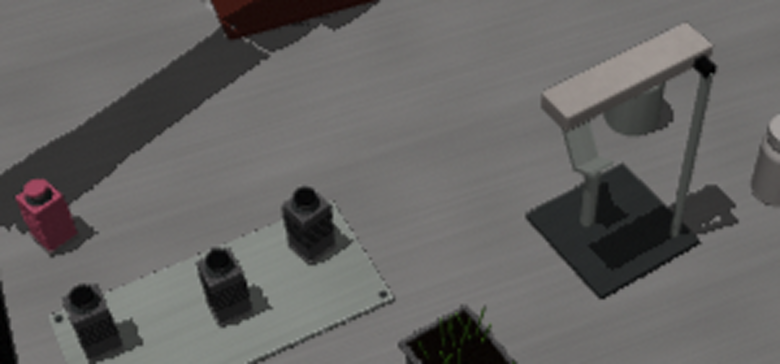

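```bash
python3 - <<'E'
from h import *
def ang(rc):
    b=cv2.boxPoints(rc); e=[b[1]-b[0],b[2]-b[1]]; e.sort(key=np.linalg.norm); v=e[1]; return np.degrees(np.arctan2(v[1],v[0])),np.linalg.norm(v)
for n,f in(('top','t0'),('scene','s0')):
    z=np.load(f'pics/{f}.npz');p,d=z['p'],z['d'];C=cloud(n,d);H=C[:,:,2]
    near=(C[:,:,0]>.5)&(C[:,:,0]<.72)&(C[:,:,1]>.1)&(C[:,:,1]<.31)&(d>0)
    for tag,lo,hi in(('bar',.286,.297),('base',.006,.013)):
        m=near&(H>lo)&(H<hi); rc=cv2.minAreaRect(C[m][:,:2].astype(np.float32)); print(n,tag,rc,ang(rc))
    # plane: backrest and ledge via region then SVD
    for tag,lo,hi,(x0,x1) in(('back',.115,.157,(.54,.605)),('ledge',.100,.125,(.595,.64))):
        m=near&(H>lo)&(H<hi)&(C[:,:,0]>x0)&(C[:,:,0]<x1)&(abs(C[:,:,1]-.192)<.03); X=C[m]
        c=X.mean(0)
        for _ in range(3):
            c=X.mean(0);U,S,V=np.linalg.svd(X-c); nn=V[2]*np.sign(V[2][2]); r=(X-c)@nn; X=X[abs(r)<max(.003,0)]
        print(n,tag,len(X),c.round(4),nn.round(3),'rms',r.std().round(4),'tilt',np.degrees(np.arccos(nn[2])).round(1),'yaw',np.degrees(np.arctan2(nn[1],nn[0])).round(1))
    # punch body-top yaw
    for c in((.516,-.124),(.565,-.239),(.5555,-.386)):
        m=(H>.079)&(H<.096)&(np.hypot(C[:,:,0]-c[0],C[:,:,1]-c[1])<.04); rc=cv2.minAreaRect(C[m][:,:2].astype(np.float32)); print(n,'punch',np.round(rc[0],4),np.round(rc[1],3),rc[2])
E
```

```text
top bar ((0.6485232710838318, 0.20122188329696655), (0.06441904604434967, 0.18781299889087677), 7.84937047958374) (np.float32(-82.15064), np.float32(0.18781298))
top base ((0.6116495132446289, 0.20174524188041687), (0.1981222927570343, 0.20256024599075317), 2.3304715156555176) (np.float32(-87.66952), np.float32(0.20256023))
top back 65 [0.5787 0.1887 0.1376] [0.837 0.151 0.526] rms 0.001 tilt 58.3 yaw 10.2
top ledge 104 [0.6092 0.1941 0.1118] [-0.466 -0.054  0.883] rms 0.0015 tilt 28.0 yaw -173.5
top punch [ 0.5157 -0.1247] [0.04 0.04] 21.109996795654297
top punch [ 0.5644 -0.24  ] [0.041 0.041] 7.113776206970215
top punch [ 0.5539 -0.387 ] [0.038 0.041] 5.40899658203125
scene bar ((0.6459884643554688, 0.20191513001918793), (0.06571971625089645, 0.192950040102005), 5.155563831329346) (np.float32(-84.844444), np.float32(0.19295006))
scene base ((0.6104831695556641, 0.20509347319602966), (0.2088341861963272, 0.2143334597349167), 89.54859161376953) (np.float32(-0.4514102), np.float32(0.2143335))
scene back 95 [0.582  0.1899 0.1305] [0.844 0.17  0.508] rms 0.0015 tilt 59.5 yaw 11.4
scene ledge 60 [0.6097 0.1956 0.1138] [-0.419 -0.043  0.907] rms 0.0014 tilt 24.9 yaw -174.1
scene punch [ 0.5173 -0.1231] [0.045 0.041] 17.58050537109375
scene punch [ 0.5664 -0.2383] [0.044 0.04 ] 6.83894157409668
scene punch [ 0.5567 -0.3852] [0.042 0.04 ] 6.561192512512207
```

```bash
cat >> h.py <<'E'
def tool(yaw,tilt=0):
    # tool z down (tilted forward by tilt), tool x along yaw, y to the right
    y=np.radians(yaw); Rz=R.from_euler('z',yaw,degrees=True)
    B=R.from_matrix(np.array([[1,0,0],[0,-1,0],[0,0,-1.]]))
    return Rz*R.from_euler('y',-tilt,degrees=True)*B
def to(pos,rot,cmd=None):
    s=manip.sense(); 
    p0,r0=(s['tcp_pos'],R.from_rotvec(s['ee_rot'])) if cmd is None else cmd
    d=r0.inv().apply(np.asarray(pos)-p0)/.06; q=(r0.inv()*rot).as_rotvec(degrees=True)
    return d.round(3),q.round(2)
E
python3 - <<'E'
from h import *
for n,f in(('top','t0'),('scene','s0')):
    z=np.load(f'pics/{f}.npz');p,d=z['p'],z['d'];C=cloud(n,d);H=C[:,:,2]
    m=(C[:,:,0]>.57)&(C[:,:,0]<.72)&(C[:,:,1]>.08)&(C[:,:,1]<.33)&(d>0)&(H>.287)&(H<.298)
    X=C[m][:,:2]; c=X.mean(0); w,v=np.linalg.eigh(np.cov((X-c).T)); a=v[:,1]*np.sign(v[1,1]); print(n,m.sum(),c.round(4),'yaw',np.degrees(np.arctan2(-a[0],a[1])))
    # line through median of upper/lower edges per y bin
    for k,fn in(('near',np.min),('far',np.max)):
        ys=np.arange(.13,.28,.01); e=[fn(X[abs(X[:,1]-y)<.005][:,0]) for y in ys]; q=np.polyfit(ys,e,1); print(k,'yaw',np.degrees(np.arctan(-q[0])))
    g=(C[:,:,0]>.5)&(C[:,:,0]<.75)&(C[:,:,1]>.1)&(C[:,:,1]<.33)&(d>0)&(H>.007)&(H<.013)
    k,l,s,_=cv2.connectedComponentsWithStats(g.astype(np.uint8)); i=1+np.argmax(s[1:,4]); print(cv2.minAreaRect(C[l==i][:,:2].astype(np.float32)))
s=manip.sense(); r=R.from_rotvec(s['ee_rot']); print(r.as_matrix().round(3))
print(to((.5557,-.3858,.20),tool(6.5)))
E
```

```text
top 1425 [0.6424 0.2007] yaw 10.810794479301807
near yaw 10.837960550888198
far yaw 7.95747339688809
((0.6270802021026611, 0.21863186359405518), (0.15138913691043854, 0.1514776647090912), 10.840505599975586)
scene 914 [0.6463 0.1985] yaw 10.662364031274333
near yaw 10.551111269336316
far yaw 10.060962895536791
((0.6276724934577942, 0.21886083483695984), (0.15259301662445068, 0.15290124714374542), 11.157010078430176)
[[ 0.904  0.428 -0.001]
 [ 0.428 -0.904  0.001]
 [-0.    -0.001 -1.   ]]
(array([ 5.623, -1.053,  0.927]), array([-0.08,  0.02, 18.81]))
```

Emit:
arm_command(rows=[1.4,-0.26,0.2,0,0,5,2.8,-0.52,0.4,0,0,10,4.2,-0.79,0.6,0,0,14,5.2,-0.97,0.8,0,0,18,5.62,-1.05,0.927,0,0,18.8,5.623,-1.053,0.927,0,0,18.8,5.623,-1.053,0.927,0,0,18.8], jaw=1.0, grip_force=20)

```text
time_s: 0.98
tcp_pos: [0.5584, -0.3823, 0.199]
ee_rot: [-3.133, -0.187, 0.001]
ft_force: [0.0, -0.2, -0.2]
finger_gap: -0.0001
```

```bash
python3 - <<'E'
from h import *
print(manip.sense()['ft_force'],manip.sense()['finger_gap']);print(to((.5557,-.3858,.140),tool(6.5)))
E
```

```text
[ 0.02260169 -0.22727659 -0.17670147] -7.824223565875292e-05
(array([-0.05 ,  0.056,  0.984]), array([-0.17,  0.03,  0.35]))
```

Emit:
arm_command(rows=[0,0,0.4,0,0,0,0,0,0.9,0,0,0,0,0,1.1,0,0,0,0,0,1.1,0,0,0])

```text
time_s: 1.48
tcp_pos: [0.555, -0.3867, 0.1342]
ee_rot: [-3.136, -0.177, 0.002]
ft_force: [0.6, 0.3, -0.4]
finger_gap: -0.0003
```

Emit:
arm_command(rows=[0,0,0.05,0,0,0,0,0,0.1,0,0,0,0,0,0.1,0,0,0,0,0,0.1,0,0,0])

```text
time_s: 1.98
tcp_pos: [0.5561, -0.3864, 0.1293]
ee_rot: [3.136, 0.178, 0.001]
ft_force: [-0.1, 0.3, 2.8]
finger_gap: -0.0
```

Emit:
arm_command(rows=[0,0,0.03,0,0,0,0,0,0.07,0,0,0,0,0,0.07,0,0,0,0,0,0.07,0,0,0])

```text
time_s: 2.48
tcp_pos: [0.5562, -0.3864, 0.1252]
ee_rot: [3.136, 0.178, 0.001]
ft_force: [-1.7, 0.1, 7.4]
finger_gap: 0.0
```

Emit:
arm_command(rows=[0,0,-0.5,0,0,0,0.1,-0.6,-0.7,0,0,0,0.25,-1.4,-0.7,0,0,0,0.38,-2.1,-0.6,0,0,0,0.433,-2.41,-0.3,0,0,0,0.433,-2.417,-0.12,0,0,0,0.433,-2.417,-0.12,0,0,0,0.433,-2.417,-0.12,0,0,0])

```text
time_s: 3.48
tcp_pos: [0.5651, -0.2409, 0.132]
ee_rot: [3.136, 0.175, 0.0]
ft_force: [0.4, 0.2, -0.4]
finger_gap: -0.0
```

Emit:
arm_command(rows=[0,0,0.05,0,0,0,0,0,0.12,0,0,0,0,0,0.12,0,0,0,0,0,0.12,0,0,0])

```text
time_s: 3.98
tcp_pos: [0.5654, -0.2394, 0.1248]
ee_rot: [3.136, 0.178, 0.001]
ft_force: [-0.2, -1.3, 3.3]
finger_gap: -0.0002
```

```bash
python3 - <<'E'
from h import *
s=manip.sense();print(s['time_s'],s['tcp_pos'],s['ft_force'])
print(to((.5165,-.124,.13),tool(6.5)))
E
```

```text
3.975 [ 0.56539186 -0.23942127  0.12479977] [-0.17629346 -1.31808795  3.26186135]
(array([-0.592, -2.004, -0.088]), array([ 0.02, -0.02,  0.  ]))
```

Emit:
arm_command(rows=[0,0,-0.5,0,0,0,-0.15,-0.5,-0.7,0,0,0,-0.35,-1.2,-0.7,0,0,0,-0.55,-1.8,-0.6,0,0,0,-0.592,-2.0,-0.3,0,0,0,-0.592,-2.004,-0.12,0,0,0,-0.592,-2.004,-0.12,0,0,0,-0.592,-2.004,-0.12,0,0,0])

```text
time_s: 4.97
tcp_pos: [0.5167, -0.1246, 0.132]
ee_rot: [3.137, 0.176, 0.001]
ft_force: [0.8, -0.7, 0.3]
finger_gap: 0.0
```

Emit:
arm_command(rows=[0,0,0.05,0,0,0,0,0,0.12,0,0,0,0,0,0.12,0,0,0,0,0,0.12,0,0,0])

```text
time_s: 5.48
tcp_pos: [0.5166, -0.1239, 0.1247]
ee_rot: [3.136, 0.178, 0.001]
ft_force: [0.9, -0.7, 1.9]
finger_gap: 0.0
```

Emit:
arm_command(rows=[0,0,-0.6,0,0,0,0,0,-1.5,0,0,0,0,0,-1.9,0,0,0,0,0,-1.9,0,0,0], jaw=0)

```text
time_s: 5.98
tcp_pos: [0.5172, -0.1237, 0.2405]
ee_rot: [3.136, 0.179, 0.005]
ft_force: [0.1, 0.2, -0.2]
finger_gap: 0.0724
```

```bash
python3 - <<'E'
from h import *
for n in('scene','top'):
    p,d=snap(n,n+'1');C=cloud(n,d);H=C[:,:,2]
    for c in((.516,-.124),(.565,-.239),(.5555,-.386)):
        w=(np.hypot(C[:,:,0]-c[0],C[:,:,1]-c[1])<.04)
        m=w&(H>.079)&(H<.096)
        if m.sum()<30: continue
        rc=cv2.minAreaRect(C[m][:,:2].astype(np.float32)); print(n,m.sum(),'punch',np.round(rc[0],4),np.round(rc[1],3),rc[2]) 
        b=C[w&(H>.098)&(H<.112)]; print(' btn',b.mean(0).round(4) if len(b) else 0)
s=manip.sense();print(s['time_s'],s['tcp_pos'],s['ft_force'])
print(to((.5555,-.386,.20),tool(6.2)))
E
```

```text
scene 127 punch [ 0.5166 -0.123 ] [0.043 0.043] 18.973283767700195
 btn [ 0.517  -0.1237  0.1047]
scene 138 punch [ 0.5651 -0.2385] [0.044 0.04 ] 7.008801460266113
 btn [ 0.566  -0.2388  0.1053]
scene 141 punch [ 0.5564 -0.3852] [0.045 0.04 ] 5.9312591552734375
 btn [ 0.5562 -0.3854  0.1047]
top 52 punch [ 0.5088 -0.113 ] [0.035 0.013] 21.42616081237793
 btn [ 0.513  -0.1166  0.1049]
top 142 punch [ 0.5545 -0.3865] [0.039 0.041] 6.075918197631836
 btn [ 0.5547 -0.3866  0.1041]
6.075 [ 0.51589532 -0.12359888  0.23781206] [ 0.03351479 -0.90605832 -0.43404694]
(array([0.16 , 4.42 , 0.629]), array([-0.02,  0.05,  0.32]))
```

View pics/scene1.png

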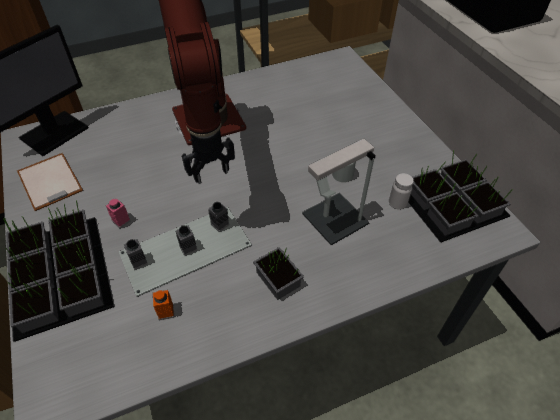

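All three punches still stand where they were, at (133,250), (185,238) and (218,215). The one at y = -0.386 is clearly stiffest: 7.4 N, against 3.3 N and 1.9 N at the same depth. I'm going over to grasp it.

Emit:
arm_command(rows=[0.03,0.6,0.1,0,0,0,0.06,1.5,0.3,0,0,0,0.1,2.4,0.5,0,0,0,0.13,3.3,0.6,0,0,0,0.16,4.1,0.63,0,0,0.3,0.16,4.42,0.63,0,0,0.3,0.16,4.42,0.63,0,0,0.3,0.16,4.42,0.63,0,0,0.3,0.16,4.42,0.63,0,0,0.3])

```text
time_s: 7.2
tcp_pos: [0.5565, -0.3843, 0.201]
ee_rot: [-3.136, -0.174, -0.001]
ft_force: [0.4, 0.3, -0.0]
finger_gap: 0.0854
```

```bash
python3 - <<'E'
from h import *
print(to((.5555,-.386,.074),tool(6.0)))
E
```

```text
(array([-0.02 ,  0.027,  2.116]), array([-0.03, -0.03,  0.34]))
```

Emit:
arm_command(rows=[0,0,0.5,0,0,0.2,0,0,1.0,0,0,0.2,0,0,1.5,0,0,0.2,0,0,1.9,0,0,0.2,0,0,2.1,0,0,0.2,0,0,2.1,0,0,0.2,0,0,2.1,0,0,0.2])

```text
time_s: 8.07
tcp_pos: [0.5566, -0.3863, 0.076]
ee_rot: [3.136, 0.165, 0.002]
ft_force: [-0.2, 0.5, 0.9]
finger_gap: 0.0853
```

Emit:
arm_command(rows=[0,0,0,0,0,0,0,0,0,0,0,0,0,0,0,0,0,0,0,0,0,0,0,0,0,0,0,0,0,0,0,0,0,0,0,0], jaw=1, grip_force=50)

```text
time_s: 8.82
tcp_pos: [0.5561, -0.3862, 0.0752]
ee_rot: [3.137, 0.165, 0.001]
ft_force: [-2.3, 1.8, 5.7]
finger_gap: 0.0394
```

Emit:
arm_command(rows=[0,0,-0.2,0,0,0,0,0,-0.7,0,0,0,0,0,-1.5,0,0,0,0,0,-2.4,0,0,0,0,0,-3.2,0,0,0,0,0,-3.6,0,0,0,0,0,-3.6,0,0,0])

```text
time_s: 9.7
tcp_pos: [0.5565, -0.3866, 0.293]
ee_rot: [3.135, 0.164, 0.005]
ft_force: [0.2, -0.7, -3.8]
finger_gap: 0.0393
```

```bash
cat >> h.py <<'E'
O=np.array([.5967,.1924,.105]); YC=10.9
CR=tool(YC,30)
zc=-CR.as_matrix()[:,2]; xc=CR.as_matrix()[:,0]; yc=-CR.as_matrix()[:,1]
def cr(x,y,z): return O+x*xc+y*yc+z*zc
E
python3 - <<'E'
from h import *
print(xc,yc,zc)
s=manip.sense();print(s['tcp_pos'],s['ft_force'],s['finger_gap'])
print(to((.50,.0,.30),tool(YC,15)),to(cr(.025,0,.172),CR),cr(.025,0,.172),cr(.0205,0,.0672))
E
```

```text
[0.85040119 0.16376146 0.5       ] [-1.89095443e-01  9.81958713e-01 -6.93889390e-18] [-0.49097936 -0.09454772  0.8660254 ]
[ 0.55645615 -0.38660398  0.2929994 ] [ 0.19075922 -0.74709981 -3.78439382] 0.03934125325695176
(array([-0.261, -6.506, -0.133]), array([ 0.78, 14.83, -4.85])) (array([ 0.607, -9.436,  0.422]), array([ 1.42, 29.82, -4.75])) [0.53351158 0.18023183 0.26645637] [0.58113941 0.1894035  0.17344691]
```

Emit:
arm_command(rows=[0,-0.3,0,0,0,0,0,-1.0,0,0,1,-0.5,0,-1.8,0,0,3,-1,-0.1,-2.6,-0.1,0.2,5,-2,-0.1,-3.4,-0.1,0.4,7,-3,-0.2,-4.2,-0.1,0.5,9,-3.5,-0.2,-5.0,-0.1,0.6,11,-4,-0.2,-5.8,-0.1,0.7,13,-4.5,-0.25,-6.3,-0.1,0.78,15,-4.8,-0.2,-6.9,-0.1,0.9,19,-4.8,0,-7.5,0,1.1,23,-4.8,0.1,-8.0,0.1,1.3,26,-4.8,0.3,-8.6,0.2,1.4,29,-4.8,0.4,-9.1,0.3,1.4,29.8,-4.8,0.5,-9.35,0.4,1.4,29.8,-4.8,0.607,-9.436,0.422,1.42,29.82,-4.75,0.607,-9.436,0.422,1.42,29.82,-4.75,0.607,-9.436,0.422,1.42,29.82,-4.75,0.607,-9.436,0.422,1.42,29.82,-4.75])

```text
time_s: 12.08
tcp_pos: [0.5328, 0.18, 0.2654]
ee_rot: [-2.974, -0.282, -0.792]
ft_force: [-1.2, 0.1, -3.5]
finger_gap: 0.0395
```

```bash
python3 - <<'E'
from h import *
s=manip.sense();print(s['time_s'],s['joints'].round(2),s['tcp_pos'],s['ft_force'],s['finger_gap'])
print(to(cr(.025,0,.172),CR),to(cr(.025,0,.072),CR))
snap('scene','s2');p,d=snap('top','t2')
E
```

```text
12.075 [ 0.23 -0.16 -0.64  2.05  0.03  0.71 -1.83] [0.53283891 0.18003514 0.26544704] [-1.17533617  0.07575468 -3.54480667] 0.03947136708143365
(array([ 0.018, -0.001, -0.009]), array([-0.1 ,  0.15, -0.11])) (array([0.023, 0.002, 1.658]), array([-0.1 ,  0.15, -0.11]))
```

View pics/s2.png

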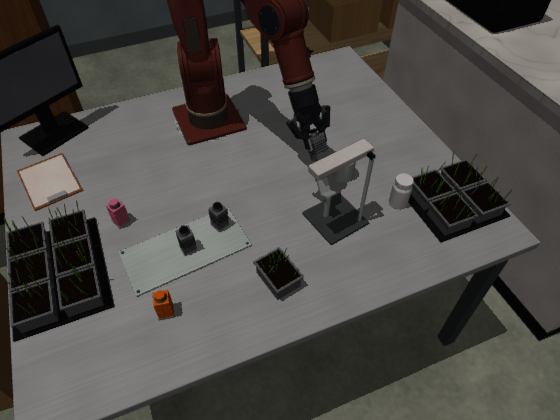

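View pics/t2.png

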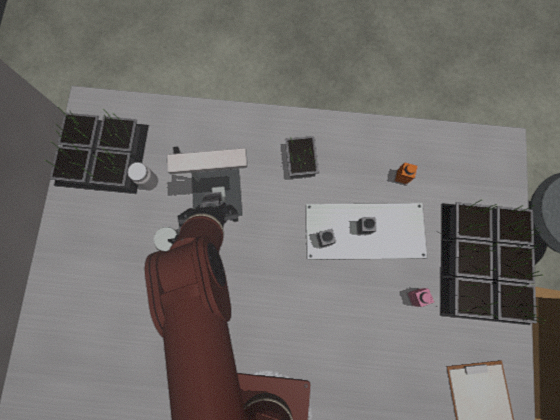

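Emit:
arm_command(rows=[0,0,0.2,0,0,0,0,0,0.6,0,0,0,0,0,1.0,0,0,0,0,0,1.4,0,0,0,0,0,1.6,0,0,0,0,0,1.62,0,0,0,0,0,1.62,0,0,0,0,0,1.62,0,0,0])

```text
time_s: 13.18
tcp_pos: [0.5805, 0.1902, 0.1817]
ee_rot: [-2.973, -0.283, -0.793]
ft_force: [0.1, -0.3, -2.4]
finger_gap: 0.0393
```

```bash
cat >> h.py <<'E'
def rep():
    s=manip.sense(); p=s['tcp_pos']-O; r=R.from_rotvec(s['ee_rot'])
    f=s['ft_force']; print('t',round(s['time_s'],2),'xyz_c mm',(np.array([p@xc,p@yc,p@zc])*1e3).round(2),'f_c',np.array([f@xc,f@yc,f@zc]).round(1),'gap',round(s['finger_gap'],4),'roterr',(CR.inv()*r).as_rotvec(degrees=True).round(2),'m',s['moment'].round(2))
E
python3 - <<'E'
from h import *
rep()
p,d=snap('scene','s3');C=cloud('scene',d)
q=(C-O)@np.stack([xc,yc,zc],1)
# punch faces in cradle frame
m=(abs(q[...,1])<.03)&(q[...,0]>.005)&(q[...,0]<.07)&(q[...,2]>-.005)&(q[...,2]<.12)&(d>0)
v,u=np.where(m);print(m.sum(),u.min(),u.max(),v.min(),v.max())
for z0 in np.arange(-.005,.115,.008):
    k=m&(q[...,2]>=z0)&(q[...,2]<z0+.008)
    if k.sum():print(round(z0,3),k.sum(),'x',np.percentile(q[k][:,0],[5,50,95]).round(4),'y',np.percentile(q[k][:,1],[2,98]).round(4))
cv2.imwrite('pics/s3z.png',cv2.resize(p[110:250,260:420,::-1],None,fx=4,fy=4,interpolation=cv2.INTER_CUBIC))
E
```

```text
t 13.18 xyz_c mm [24.18  0.88 74.64] f_c [-1.2 -0.3 -2.1] gap 0.0393 roterr [ 0.13 -0.1   0.06] m [-0.12  0.8   0.  ]
365 309 338 155 197
-0.005 33 x [0.0058 0.0268 0.031 ] y [-0.0163  0.0177]
0.003 5 x [0.015  0.0344 0.0415] y [-0.0169 -0.0028]
0.011 49 x [0.0114 0.0406 0.0459] y [-0.0206  0.023 ]
0.019 44 x [0.012  0.0413 0.047 ] y [-0.0194  0.0211]
0.027 46 x [0.0154 0.0422 0.0466] y [-0.021   0.0199]
0.035 45 x [0.0118 0.0419 0.0454] y [-0.0205  0.0184]
0.043 45 x [0.0169 0.0426 0.0462] y [-0.0196  0.0202]
0.051 49 x [0.0249 0.0402 0.0461] y [-0.0261  0.02  ]
0.059 29 x [0.0362 0.0425 0.0446] y [-0.0197  0.0198]
0.107 9 x [0.0109 0.015  0.025 ] y [-0.029   0.0204]
```

View pics/s3z.png

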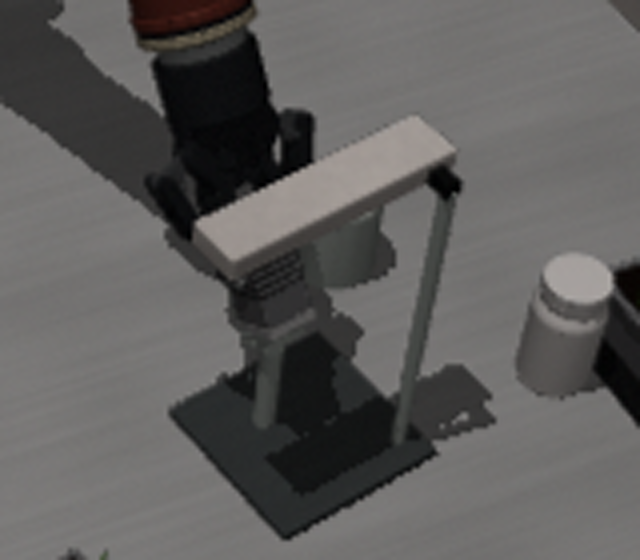

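Emit:
arm_command(rows=[0,0,0.05,0,0,0,0,0,0.08,0,0,0,0,0,0.08,0,0,0])

```text
time_s: 13.6
tcp_pos: [0.5826, 0.1905, 0.1767]
ee_rot: [-2.974, -0.283, -0.792]
ft_force: [0.0, -0.7, -2.3]
finger_gap: 0.0392
```

Emit:
arm_command(rows=[0,0,0.015,0,0,0,0,0,0.03,0,0,0,0,0,0.03,0,0,0])

```text
time_s: 13.98
tcp_pos: [0.5835, 0.1907, 0.1753]
ee_rot: [-2.974, -0.283, -0.792]
ft_force: [-0.1, -0.7, -2.9]
finger_gap: 0.0394
```

```bash
python3 -c "
from h import *
rep()"
```

```text
t 13.97 xyz_c mm [23.66  0.82 67.48] f_c [-1.6 -0.7 -2.4] gap 0.0394 roterr [ 0.14 -0.16  0.06] m [-0.2   0.82 -0.02]
```

Emit:
arm_command(rows=[-0.02,0,0,0,0,0,-0.04,0,0,0,0,0,-0.04,0,0,0,0,0])

```text
time_s: 14.35
tcp_pos: [0.5816, 0.1904, 0.1744]
ee_rot: [-2.973, -0.283, -0.793]
ft_force: [1.1, 0.3, -2.5]
finger_gap: 0.0396
```

```bash
python3 -c "
from h import *
rep()"
```

```text
t 14.35 xyz_c mm [21.52  0.85 67.66] f_c [-0.3  0.1 -2.7] gap 0.0396 roterr [ 0.14 -0.13  0.07] m [-0.12  0.65 -0.01]
```

Emit:
arm_command(rows=[0,0,0.015,0,0,0,0,0,0.02,0,0,0,0,0,0.02,0,0,0])

```text
time_s: 14.72
tcp_pos: [0.5822, 0.1905, 0.1732]
ee_rot: [-2.973, -0.283, -0.792]
ft_force: [1.1, -0.1, -2.6]
finger_gap: 0.0395
```

```bash
python3 -c "
from h import *
rep()"
```

```text
t 14.72 xyz_c mm [21.47  0.85 66.37] f_c [-0.4 -0.3 -2.7] gap 0.0395 roterr [ 0.14 -0.14  0.07] m [-0.11  0.44 -0.03]
```

Emit:
arm_command(rows=[0,0,0.01,0,0,0,0,0,0.017,0,0,0,0,0,0.017,0,0,0])

```text
time_s: 15.1
tcp_pos: [0.5825, 0.1907, 0.1729]
ee_rot: [-2.974, -0.283, -0.793]
ft_force: [-8.7, -3.2, 9.3]
finger_gap: 0.0395
```

```bash
python3 -c "
from h import *
rep()"
```

```text
t 15.1 xyz_c mm [21.61  0.98 65.97] f_c [-3.3 -1.5 12.7] gap 0.0395 roterr [ 0.1  -0.13  0.04] m [-0.51  1.25 -0.21]
```

Emit:
arm_command(rows=[-0.01,0,0,0,0,0,-0.017,0,0,0,0,0,-0.017,0,0,0,0,0])

```text
time_s: 15.48
tcp_pos: [0.5823, 0.1906, 0.1729]
ee_rot: [-2.973, -0.283, -0.795]
ft_force: [-3.6, -0.7, 5.2]
finger_gap: 0.0393
```

```bash
python3 -c "
from h import *
rep()"
```

```text
t 15.47 xyz_c mm [21.38  0.95 66.01] f_c [-0.5 -0.   6.4] gap 0.0393 roterr [ 0.12 -0.05  0.05] m [-0.37  0.54 -0.19]
```

Emit:
arm_command(rows=[-0.015,0,-0.008,0,0,0,-0.025,0,-0.008,0,0,0,-0.025,0,-0.008,0,0,0])

```text
time_s: 15.85
tcp_pos: [0.582, 0.1905, 0.173]
ee_rot: [-2.97, -0.282, -0.798]
ft_force: [9.3, 2.5, -2.0]
finger_gap: 0.04
```

```bash
python3 -c "
from h import *
rep()
p,d=snap('scene','s4')
cv2.imwrite('pics/s4z.png',cv2.resize(p[140:210,290:360,::-1],None,fx=8,fy=8,interpolation=cv2.INTER_CUBIC))"
```

```text
t 15.85 xyz_c mm [21.2   0.93 66.28] f_c [ 7.4  0.7 -6.5] gap 0.04 roterr [0.19 0.09 0.1 ] m [ 0.17 -1.01 -0.2 ]
```

View pics/s4z.png

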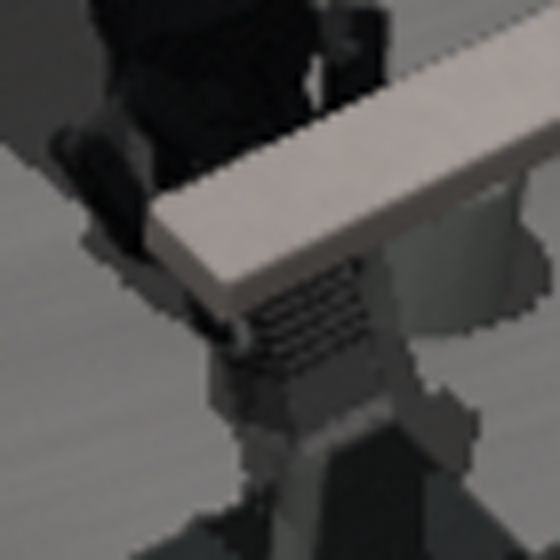

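Emit:
arm_command(rows=[0,0,0.008,0,0,0,0,0,0.012,0,0,0,0,0,0.012,0,0,0])

```text
time_s: 16.27
tcp_pos: [0.5821, 0.1906, 0.1728]
ee_rot: [-2.971, -0.283, -0.798]
ft_force: [1.1, -0.2, 6.4]
finger_gap: 0.0396
```

```bash
python3 - <<'E'
from h import *
rep()
C0=np.load('pics/s0.npz');q0=(cloud('scene',C0['d'])-O)@np.stack([xc,yc,zc],1)
q=(cloud('scene',np.load('pics/s4.npz')['d'])-O)@np.stack([xc,yc,zc],1)
T0=(cloud('top',np.load('pics/t0.npz')['d'])-O)@np.stack([xc,yc,zc],1)
def rows(q,sel,tag):
    # per image row: y extents
    L=[];Rr=[]
    for v in range(q.shape[0]):
        k=sel[v]
        if k.sum()>=5: L.append(q[v,k,1].min());Rr.append(q[v,k,1].max())
    print(tag,len(L),np.median(L).round(4),np.median(Rr).round(4),'mid',((np.median(L)+np.median(Rr))/2).round(4))
f=lambda q,x0,x1,z0,z1:(q[...,0]>x0)&(q[...,0]<x1)&(q[...,2]>z0)&(q[...,2]<z1)&(abs(q[...,1])<.03)
rows(q0,f(q0,-.004,.004,.01,.06),'scene back');rows(q0,f(q0,.004,.028,-.004,.004),'scene ledge')
rows(T0,f(T0,-.004,.004,.01,.06),'top back');rows(T0,f(T0,.004,.028,-.004,.004),'top ledge')
rows(q,f(q,.035,.045,.005,.05),'punch front')
k=f(q,.035,.045,.005,.05); X=q[k]; A=np.c_[X[:,1],X[:,2],np.ones(len(X))]; c=np.linalg.lstsq(A,X[:,0],rcond=None)[0]; print(len(X),'front plane yaw/tilt deg',np.degrees(c[:2]).round(2),'x',c[2]*1e3, X[:,0].mean())
for z0 in np.arange(-.01,.07,.005):
    k=f(q,.025,.048,z0,z0+.005); 
    if k.sum()>3: print(round(z0,3),k.sum(),np.percentile(q[k][:,0],[5,50,95]).round(4),q[k][:,1].min().round(4),q[k][:,1].max().round(4))
E
```

```text
t 16.27 xyz_c mm [21.24  1.   66.05] f_c [ 4.1 -0.4  5.1] gap 0.0396 roterr [0.15 0.08 0.07] m [-0.1  -0.44 -0.27]
scene back 12 -0.0155 0.0167 mid 0.0006
scene ledge 6 -0.0095 0.0104 mid 0.0004
top back 6 -0.0172 0.015 mid -0.0011
top ledge 8 -0.0164 0.0151 mid -0.0006
punch front 16 -0.0181 0.0196 mid 0.0007
177 front plane yaw/tilt deg [-0.39  0.89] x 39.52396813038161 0.03994834765838022
0.0 14 [0.0311 0.0392 0.0448] -0.0184 0.0217
0.005 22 [0.0304 0.0392 0.0454] -0.0228 0.0249
0.01 27 [0.0343 0.0399 0.0437] -0.0197 0.0236
0.015 22 [0.0315 0.039  0.0433] -0.0201 0.0197
0.02 21 [0.0343 0.0403 0.0421] -0.0184 0.0196
0.025 24 [0.0318 0.0392 0.0425] -0.0201 0.0174
0.03 22 [0.032  0.0406 0.0431] -0.0192 0.0189
0.035 21 [0.0299 0.04   0.0429] -0.019 0.0197
0.04 25 [0.0289 0.0397 0.0433] -0.0197 0.0208
0.045 26 [0.03   0.0399 0.0423] -0.0269 0.0213
0.05 29 [0.0287 0.0389 0.0435] -0.0258 0.0245
0.055 29 [0.0259 0.0376 0.0434] -0.0298 0.0191
0.06 21 [0.0375 0.04   0.0437] -0.019 0.0206
```

Emit:
arm_command(rows=[0,0,0,0,0,0,0,0,0,0,0,0,0,0,0,0,0,0,0,0,0,0,0,0], jaw=0.35, grip_force=20)

```text
time_s: 16.77
tcp_pos: [0.5804, 0.1901, 0.1705]
ee_rot: [-2.974, -0.283, -0.791]
ft_force: [0.2, 0.1, 0.3]
finger_gap: 0.0556
```

Emit:
arm_command(rows=[0,0,0,0,0,0,0,0,0,0,0,0,0,0,0,0,0,0,0,0,0,0,0,0], jaw=0)

```text
time_s: 17.27
tcp_pos: [0.5805, 0.1901, 0.1708]
ee_rot: [-2.973, -0.283, -0.792]
ft_force: [-0.2, -0.4, 0.4]
finger_gap: 0.0855
```

```bash
python3 - <<'E'
from h import *
rep()
p,d=snap('scene','s5')
cv2.imwrite('pics/s5z.png',cv2.resize(p[120:220,270:390,::-1],None,fx=6,fy=6,interpolation=cv2.INTER_CUBIC))
q=(cloud('scene',d)-O)@np.stack([xc,yc,zc],1)
k=(q[...,0]>.03)&(q[...,0]<.048)&(abs(q[...,1])<.022)&(q[...,2]>.005)&(q[...,2]<.06);X=q[k]; A=np.c_[X[:,1],X[:,2],np.ones(len(X))]; c=np.linalg.lstsq(A,X[:,0],rcond=None)[0]; print(len(X),np.degrees(c[:2]),c[2],X.mean(0))
E
```

```text
t 17.27 xyz_c mm [18.77  0.84 65.11] f_c [-0.1 -0.3  0.5] gap 0.0855 roterr [ 0.13 -0.16  0.07] m [-0.12  0.5  -0.01]
231 [1.40049664 0.13900626] 0.03934975591798854 [ 0.03939837 -0.00127123  0.03284504]
```

View pics/s5z.png

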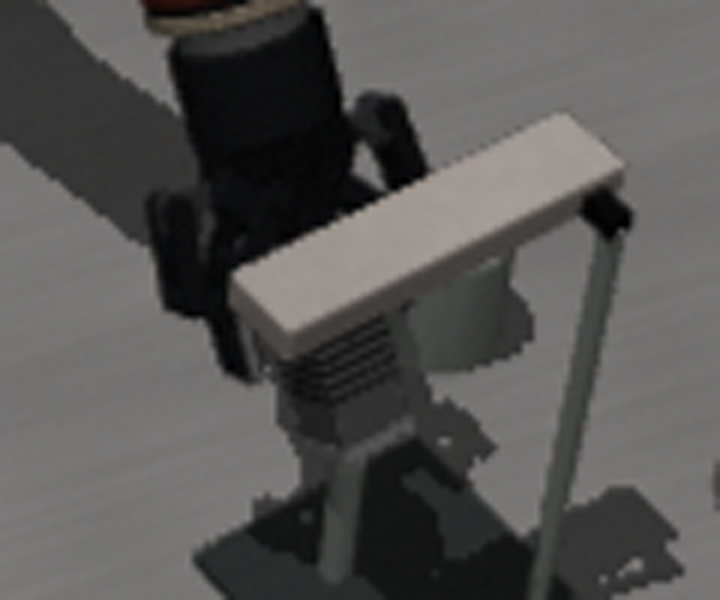

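Released, and the punch rests on the ledge and backrest in the zoomed picture near (340,400). I'm retreating along the tool axis.

Emit:
arm_command(rows=[0,0,-0.1,0,0,0,0,0,-0.4,0,0,0,0,0,-0.9,0,0,0,0,0,-1.5,0,0,0,0,0,-2.1,0,0,0,0,0,-2.6,0,0,0,-0.5,0,-2.8,0,0,0,-1.2,0,-2.8,0,0,0,-1.8,0,-2.8,0,0,0,-1.8,0,-2.8,0,0,0,-1.8,0,-2.8,0,0,0])

```text
time_s: 18.7
tcp_pos: [0.4235, 0.1772, 0.2515]
ee_rot: [-2.979, -0.313, -0.764]
ft_force: [-0.3, 1.9, 1.0]
finger_gap: 0.0851
```

```bash
python3 - <<'E'
from h import *
rep()
snap('top','t6')
p,d=snap('scene','s6')
cv2.imwrite('pics/s6z.png',cv2.resize(p[120:220,270:390,::-1],None,fx=6,fy=6,interpolation=cv2.INTER_CUBIC))
q=(cloud('scene',d)-O)@np.stack([xc,yc,zc],1)
k=(q[...,0]>.03)&(q[...,0]<.048)&(abs(q[...,1])<.022)&(q[...,2]>.005)&(q[...,2]<.06);X=q[k]; A=np.c_[X[:,1],X[:,2],np.ones(len(X))]; c=np.linalg.lstsq(A,X[:,0],rcond=None)[0]; print(len(X),np.degrees(c[:2]),c[2],X[:,1].min(),X[:,1].max(),X[:,2].min())
b=(abs(q[...,0]-.02)<.02)&(abs(q[...,1])<.02)&(q[...,2]>.085)&(q[...,2]<.105);print('button',b.sum(),q[b].mean(0) if b.sum() else 0)
for n,f0,f1 in(('top','t0','t6'),('scene','s0','s6')):
    for f in(f0,f1):
        C=cloud(n,np.load(f'pics/{f}.npz')['d'])
        for t,c,r,lo,hi in(('P1',(.5165,-.124),.04,.098,.112),('P2',(.565,-.239),.04,.098,.112),('jar',(.647,.434),.05,.1,.115),('tin',(.465,.331),.06,.076,.086),('pot',(.70,-.04),.1,.045,.06)):
            m=(np.hypot(C[...,0]-c[0],C[...,1]-c[1])<r)&(C[...,2]>lo)&(C[...,2]<hi);print(n,f,t,m.sum(),C[m].mean(0).round(4) if m.any() else 0)
E
```

```text
t 18.7 xyz_c mm [-76.5   17.81 213.3 ] f_c [0.6 1.9 0.8] gap 0.0851 roterr [ 0.46 -1.25 -0.98] m [-0.01  0.55  0.03]
240 [3.82121575 0.43793416] 0.03951541330889339 -0.021340595098682913 0.020943199200372874 0.005129090605652562
button 0 0
top t0 P1 65 [ 0.5159 -0.1245  0.1041]
top t0 P2 66 [ 0.5642 -0.2395  0.104 ]
top t0 jar 272 [0.6466 0.4336 0.1099]
top t0 tin 474 [0.4652 0.3309 0.0803]
top t0 pot 823 [ 0.748  -0.035   0.0558]
top t6 P1 67 [ 0.5156 -0.1245  0.1044]
top t6 P2 66 [ 0.5642 -0.2395  0.104 ]
top t6 jar 280 [0.6466 0.4334 0.1094]
top t6 tin 470 [0.4653 0.3308 0.0804]
top t6 pot 821 [ 0.7476 -0.035   0.0557]
scene s0 P1 48 [ 0.5164 -0.1238  0.1041]
scene s0 P2 54 [ 0.5659 -0.2388  0.1045]
scene s0 jar 203 [0.6492 0.4346 0.1097]
scene s0 tin 9 [0.4991 0.3357 0.0779]
scene s0 pot 788 [ 0.7509 -0.035   0.0563]
scene s6 P1 50 [ 0.5176 -0.1238  0.1053]
scene s6 P2 56 [ 0.5652 -0.2388  0.1042]
scene s6 jar 209 [0.6496 0.4341 0.1099]
scene s6 tin 10 [0.4991 0.3336 0.0791]
scene s6 pot 799 [ 0.7517 -0.0353  0.0564]
```

View pics/s6z.png

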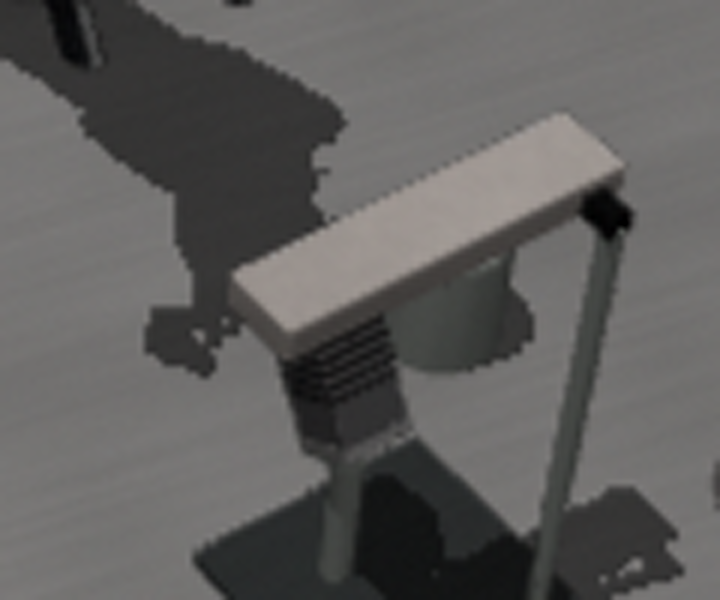

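View pics/t6.png

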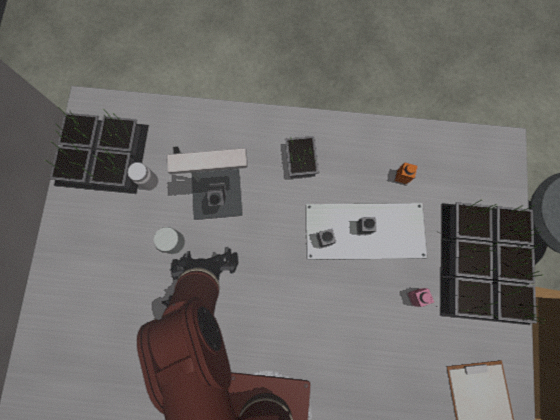

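```bash
python3 - <<'E'
from h import *
B=np.stack([xc,yc,zc],1)
q=(cloud('top',np.load('pics/t6.npz')['d'])-O)@B
k=(abs(q[...,1])<.035)&(abs(q[...,0]-.02)<.05)&(q[...,2]>.075)&(q[...,2]<.085)
print('top face',k.sum(),cv2.minAreaRect((q[k][:,:2]*1e3).astype(np.float32)),np.median(q[k][:,2]))
b=(abs(q[...,1])<.035)&(abs(q[...,0]-.02)<.05)&(q[...,2]>.09)&(q[...,2]<.102);print('btn',b.sum(),q[b].mean(0),cv2.minAreaRect((q[b][:,:2]*1e3).astype(np.float32)))
for f in('s4','s5','s6'):
    q=(cloud('scene',np.load(f'pics/{f}.npz')['d'])-O)@B
    k=(abs(q[...,1])<.015)&(q[...,0]>.03)&(q[...,0]<.05)&(q[...,2]>.008)&(q[...,2]<.055);X=q[k];A=np.c_[X[:,1],X[:,2],np.ones(len(X))]
    for _ in range(4):
        c=np.linalg.lstsq(A,X[:,0],rcond=None)[0];r=abs(X[:,0]-A@c);g=r<.0025;X,A=X[g],A[g]
    print(f,len(X),np.degrees(c[:2]).round(2),c[2].round(4))
    k=(abs(q[...,1])<.03)&(q[...,0]>-.01)&(q[...,0]<.055)&(q[...,2]>.012)&(q[...,2]<.035);print('rect',cv2.minAreaRect((q[k][:,:2]*1e3).astype(np.float32)))
    cv2.imwrite(f'pics/{f}y.png',cv2.resize(np.load(f'pics/{f}.npz')['p'][165:210,305:345,::-1],None,fx=8,fy=8,interpolation=cv2.INTER_NEAREST))
a=[cv2.imread(f'pics/{f}y.png') for f in('s4','s5','s6')];cv2.imwrite('pics/cmp.png',np.clip(np.hstack(a)[:, :].astype(float)*1.8,0,255)[:600,:800] if 0 else cv2.resize(np.clip(np.hstack(a)*1.0*2,0,255).astype(np.uint8),(790,296)))
rep()
E
```

```text
top face 154 ((21.15777587890625, -0.15041732788085938), (39.9412841796875, 40.763431549072266), 89.96285247802734) 0.07992749383176392
btn 75 [ 0.02152065 -0.00041841  0.09554585] ((21.527894973754883, -0.6089382171630859), (22.93695831298828, 23.636520385742188), 57.342201232910156)
s4 101 [-1.83  0.59] 0.04
rect ((27.90966033935547, -7.8644256591796875), (59.735042572021484, 35.96968460083008), 41.40473175048828)
s5 96 [-2.56  1.24] 0.0394
rect ((27.152297973632812, -8.97989273071289), (57.632781982421875, 34.57712936401367), 40.11797332763672)
s6 103 [0.68 0.04] 0.0404
rect ((29.76494598388672, -8.35007095336914), (56.787322998046875, 34.08197784423828), 44.90730667114258)
t 18.8 xyz_c mm [-77.55  10.27 211.26] f_c [-0.5 -1.   0.5] gap 0.0854 roterr [-0.35 -1.44 -0.36] m [-0.12  0.45 -0.09]
```

View pics/cmp.png

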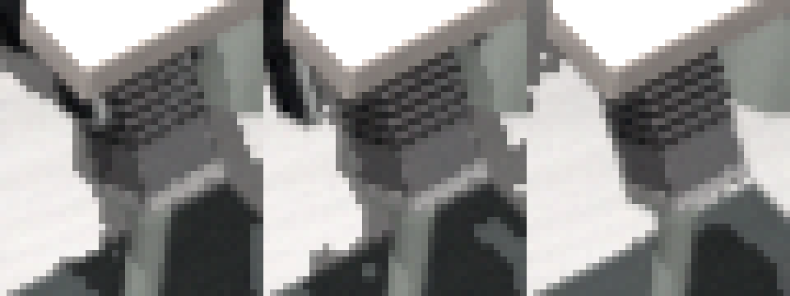

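Emit:
arm_command(rows=[0,0,0,0,0,0,0,0,0,0,0,0,0,0,0,0,0,0,0,0,0,0,0,0])

```text
time_s: 19.3
tcp_pos: [0.4278, 0.1669, 0.2507]
ee_rot: [-2.994, -0.28, -0.767]
ft_force: [-0.3, 0.7, 0.5]
finger_gap: 0.0853
```

```bash
python3 - <<'E'
from h import *
p,d=snap('top','t7');q=(cloud('top',d)-O)@np.stack([xc,yc,zc],1)
k=(abs(q[...,1])<.035)&(abs(q[...,0]-.02)<.05)&(q[...,2]>.075)&(q[...,2]<.085)
print('top face',k.sum(),cv2.minAreaRect((q[k][:,:2]*1e3).astype(np.float32)),np.median(q[k][:,2]))
print(manip.close_job())
E
```

```text
top face 152 ((21.2237606048584, -0.4610557556152344), (40.62461853027344, 40.55405807495117), 0.03675832971930504) 0.07966504605936825
the job is handed in; nothing more can be done
None
```

The stiffest punch now stands on the cradle, released. I handed the job in at about 19.4 s of the 58 s allowed, and no verdict was reported.

- **Which punch:** I pressed all three buttons to about the same depth, roughly 6 mm. The one at about (0.555, -0.386) pushed back with 7.4 N; the other two gave 3.3 N and 1.9 N. I did not reach the full 9 N quoted for the sound spring, but the difference was clear.
- **Placing:** I gripped it by the body, tilted it 30° and lowered it until I felt the ledge. I then pressed it against the backrest until I felt that too, let go, and backed off along the punch's axis.
- **Final checks on the punch:** the top view puts its top face about 80 mm above the ledge, within 0.5 mm of centre and square to the cradle. The front face shows no tilt. The arm was clear of everything.
- **Other objects:** the two tired punches, the pot, the jar and the tin match their starting positions to about 1–2 mm, which is the camera noise.
- **Disagreements:**
  - The top view put the punch 21.2 mm out from the backrest instead of 20 mm. The scene camera put its front face at 40.4 mm against the expected 40 mm. Both are within the roughly 2 mm calibration.
  - Two early fits of the front face's turn about the punch's axis read 1.4° and 3.8°. The second was taken after release. Refitting the same picture without the edge points gave 0.7°, and the top view gave about 0°.

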